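# Lock the chopper's closing ring and hold the dial on stage three

## Task

Run the food chopper at full power: turn the closing ring on its bowl clockwise to the locked mark, then turn the dial on the motor block clockwise, past its first and second clicks, to the third stage. The dial springs back when let go, so finish with the gripper still holding it on the third stage; do not knock over or shove the jar, the tin or the measuring spoon beside the machine.

Things in the scene. Friction and masses are not known exactly. Their poses are not given: they have to be found in the camera images.
- food_chopper: White food chopper, fixed on the worktop, 290 mm wide, 150 deep, at most 158 high. Origin: under its middle, at worktop height; x to its back, y to its left seen from the robot. Motor block 150 x 124 x 122 mm high, centred at y = -66 mm, dial on top; clear bowl 112 mm across, axis at y = +66 mm, with the closing ring on top and a loop handle on its left, out to y = +159 mm.
- closing_ring (a joint): Turn of the closing ring on the bowl, rad, clockwise from above positive: 0 open, 0.87 locked (dark rib on the ring meets the solid rib mark on the motor block's ledge; open mark: small circle), stop at 0.92. Starts at 0 to 0.3; stays where left; friction 0.12 N m, 2.5 N at a wing. Below 0.79 an interlock pin blocks the dial just off zero.
- ring_wing (a point): Centre of the front one of the ring's two upright wings: 12 mm thick in the direction of turning, 26 mm long along the radius; top 13 mm above this point, ring's flat top 14.5 mm below it. 49 mm from the ring's axis, at the front (0.10 rad towards the motor block from the machine's -x when open); swings left, away from the block. For the radius use the vector from ring_axis, not this point's axes.
- ring_axis (a point): Point on the vertical axis of the closing ring (fixed), at the height of ring_wing, 134.5 mm above the worktop. The lid inside the ring is lower than the wings: its cap ends 5 mm below this point.
- stage_dial (a joint): Turn of the dial, rad, clockwise from above positive: 0 off (small circle on the deck), 0.42 first stage (one rib), 0.84 second (two), 1.26 third (three), stop at 1.30. Light clicks (0.03 N m) at the stages do not hold it: a spring, 0.11 N m at off and 0.18 N m at the third, returns it to 0 from anywhere when let go.
- dial_grip (a point): Centre of the dial's grip, on its vertical axis, 144.5 mm above the worktop: an upright bar 46 mm long, 14 mm thick; top 13 mm above this point. Below it a disc 51 mm across, its top 12 mm below this point. The point's x lies along the bar to its pointer rib, y across its thickness, z up; at off the bar points 0.63 rad to the left of the machine's x.
- by_spice_jar_2: Bystander: spice jar, 41 mm across, 105 mm high, behind the motor block. Origin at the centre of its underside.
- by_tin_1: Bystander: round food tin, 57 mm across, 72 mm high, behind the bowl. Origin at the centre of its underside.
- by_measure_1: Bystander: measuring spoon, 121 mm long, 19 mm high, lying to the right of the motor block. Origin in the middle, at worktop height.

How it is judged:
On the way, in this order (a step that is already met when the one before it is completed fails the run):
1. the closing ring stands at its locked mark (0.82 rad or more) with the dial still off (value of joint closing_ring above 0.82 rad and value of joint stage_dial below 0.2 rad), for 0.2 s.
2. the dial is on the third stage (value of joint stage_dial above 1.16 rad), for 0.5 s.
At the end, for the whole second after the job is handed in: Closing ring at 0.82 rad or more (locked mark 0.87), dial at 1.16 rad or more (third stage 1.26) and still, pressed by the gripper's fingers with over 1 N; jar and tin upright, and they and the spoon within 20 mm of where they stood (value of joint closing_ring above 0.82 rad and value of joint stage_dial above 1.16 rad and velocity of joint stage_dial between -0.1 and 0.1 rad/s and contact force between the fingers and stage_dial above 1 N and distance of each of by_spice_jar_2, by_tin_1, by_measure_1 from where it was at the start of the episode below 0.02 m and angle between each of by_spice_jar_2, by_tin_1's own z axis and vertical below 0.2 rad); the arm keeps its last pose, push and grip.
It fails at once if a bystander is shoved more than 20 mm (distance of any of by_spice_jar_2, by_tin_1, by_measure_1 from where it was at the start of the episode above 0.02 m).
It fails at once if the dial is forced on while the closing ring is not locked (value of joint stage_dial above 0.4 rad and value of joint closing_ring below 0.75 rad).
It also fails if it takes over 48 s, if anything falls off the work surface, if the arm or the gripper's body presses on something with over 40 N, if the wrist force passes 120 N, or if a joint passes its speed limit or range.

## Robot

A 6-joint arm with a two-finger parallel gripper is mounted at the origin on a cart in front of the work surface, level with it; the furniture and walls round the work are solid. World frame = base frame: x ahead of the robot, y to its left, z up, the work surface at z = 0. Lengths are in m, angles in rad, forces in N, time in s.
With the tool pointing down it reaches from about 0.3 to 0.75 m from the base axis. Payload 8.5 kg.
Tool frame: the origin (TCP) lies at the very end of the fingers, on their centre line; the grasp point (between the pads) lies 19 mm behind it (ctrl.grasp_offset is the distance from the TCP to the grasp point, in m); z points along the fingers, y is the line along which they close (so a half turn about z gives the same grasp; the last joint's range is limited). The gripper opens to 85 mm and grips with 20 to 120 N. Pads are 22 mm wide; open, the fingers measure 114 mm over their backs; the gripper's body (76 mm by 85 mm) begins 54 mm behind the grasp point. The pads swing forward as they close: fully open they stand 13 mm farther back than shut.
Start: joints at [-0.215, 0.381, 1.297, -0, 1.464, -0.215], TCP at [0.55, 0, 0.231] pointing down, gripper open.
Joint ranges: [-3.11, 3.11], [-0.89, 2.33], [0.22, 2.48], [-1.42, 4.56], [0.17, 2.85], [-2.88, 2.88]. Speed limits (rad/s): [2.39, 2.39, 3.14, 3.14, 3.14, 3.14].

## Interface

Orientations are given as [roll, pitch, yaw] about the fixed x, y, z axes, in that order (R = Rz(yaw) Ry(pitch) Rx(roll)).
In Python, from rig import ctrl gives the robot as it stands.
- The arm moves only by the tool drive_tool, never from a script. Its argument "rows" is a list of rows, each an object of numbers: "dx", "dy", "dz": the shift along the tool's x, y, z in units of 40 mm (1.0 is 40 mm); "spin": the turn about the tool's z in units of 5 degrees (1.0 is 5 degrees); "gripper": the opening, from 0 (shut) to 1 (fully open). In form: [{"dx": .., "dy": .., "dz": .., "spin": .., "gripper": ..}, ...]. A call has 1 to 8 rows; each row shifts and turns the commanded pose from where the row before left it, along the tool's axes as they then stand; what a row does not reach is not made up. A row lasts 1/10 s, in which the tool goes at most 50 mm and 8.59 degrees, less where a joint would pass 70% of its speed; a pose out of reach is approached as far as the arm can. A call is refused whole if a number of a shift passes 1 or a number of a turn 1, either way. A call with a gripper value outside its range is refused whole. The fingers move at their own pace and stop on an object; "newtons" is the grip in N (left out, the last holds). Time passes only in rows, so rows that do not move let the fingers close. It gives the time, the measured TCP pose, the force, the opening and the grip force at its end, in the units of the state.
- ctrl.observe(): the state, without advancing time (a new reading comes with each control period).
- ctrl.grab_frame(name): name is "scene" or "side" or "wrist"; returns the picture (400x640x3 uint8, red, green, blue); there is no depth.
- ctrl.camera_info(name): a dict with "vertical_fov" (degrees; the focal length in pixels is half the picture's height over the tangent of half this angle, whatever the lens; pixels are square), "cx", "cy" (the principal point, pixels), "dist" ([k1, k2, p1, p2, k3] as OpenCV has them; the pictures are not rectified), "extrinsics" (4x4, takes a point from camera to world coordinates). Camera axes: x right, y down, z forward; pixel columns grow to the right and rows downward; lengths in m; the calibration is good to about 2 mm. A picture is of the moment at which its call begins: read the wrist's pose just before it. camera_info takes no time and is no camera call; for the wrist camera it gives the pose at the moment of the call.
- ctrl.hand_in(): hands the job in; it is judged then, once.
Trained networks look in the newest picture that a camera, given by its name, has taken for a name from the list of things; names that differ only in an ending like _2 or _b are one class to them, and where a whole thing is asked for, a point or a joint stands for the part that bears it (a point fixed in the world has none). Each returns a list of dicts, best first, with "score" (0 to 1); they miss things now and then, are a little off and sometimes report something else, mostly with a low value. They report only what shows in the picture. A call takes as long as a camera call.
- ctrl.look_for(thing, camera): "xyz" ([x, y, z] in m, in the coordinates of the camera as it stood for that picture, good to about 4 mm: the middle of the surface that is visible of it).
- ctrl.regions_of(thing, camera): "pixels" (400x640 bool, what is visible of it).
The state is a dict: "time_s": time; "q": joint angles; "joint_velocities": joint speeds; "joint_torque": joint torques, N m; "tcp_pos": TCP position; "orientation": TCP orientation; "contact_force": force on the tool from outside, world axes, zero at the start; "ft_torque": the same for the moment, N m; "grip_width": opening from 0.0 (shut) to 1.0 (fully open); "grip_force": force on a finger pad.
Only numpy, scipy, OpenCV 4.12 (cv2) and the standard library are available. Lean on these libraries where they do the work, as an engineer would, in place of code of your own. Each camera call takes 0.05 s, during which the arm holds its last target. There are 200 camera calls.

## Working session

There is one attempt and no reset: what is moved stays moved. The work goes in short steps, Python scripts to look and compute and a tool call to move; the robot and the scene stay as the last step left them, time stands still between calls to the robot, and variables do not carry over. Pictures are saved under pics/ and viewed, at most 10 in all, crops included, and the job is handed in when it is done.

Besides the shell and the picture viewer there is one more tool, called after "Call:" as name(argument=value, ...), one argument or row to a line, values as JSON. drive_tool: Moves the arm, as the interface text tells. Its arguments: {"type":"object","properties":{"rows":{"type":"array"},"newtons":{"type":"number"}},"required":["rows"]}

```bash
mkdir -p pics; cat > h.py <<'E'
import numpy as np, cv2
from rig import ctrl
def w(cam,p):
    E=np.array(ctrl.camera_info(cam)["extrinsics"]);return (E@np.append(p,1))[:3]
E
python3 - <<'E'
from h import *
o=ctrl.observe();print(o)
for c in ["scene","side","wrist"]:
    f=ctrl.grab_frame(c);cv2.imwrite(f"pics/{c}0.png",f[:,:,::-1])
    i=ctrl.camera_info(c);print(c,i["vertical_fov"],i["dist"],np.round(i["extrinsics"],3).tolist())
    for t in ["food_chopper","ring_wing","dial_grip","closing_ring","stage_dial","by_spice_jar_2","by_tin_1","by_measure_1"]:
        try: 
            for r in ctrl.look_for(t,c)[:2]: print(t,round(r["score"],2),np.round(w(c,r["xyz"]),3))
        except Exception as e: print(t,e)
E
```

```text
{'time_s': 0.0, 'q': array([-2.15314052e-01,  3.81213338e-01,  1.29827409e+00,  2.34800288e-05,
        1.46360216e+00, -2.15294084e-01]), 'joint_velocities': array([-3.44282790e-05,  1.57511539e-03,  1.12716844e-03, -3.46074395e-05,
        9.03040618e-04,  1.37598102e-03]), 'joint_torque': array([-1.00240642e-03, -4.48466885e+01, -2.31285810e+01, -2.87182611e-04,
        4.73836102e-03,  1.77242771e-05]), 'tcp_pos': array([5.49703752e-01, 6.08799863e-05, 2.30697976e-01]), 'orientation': array([-3.14013526e+00, -3.42600370e-04,  1.57077358e+00]), 'contact_force': array([-0.27998835, -0.16029071, -0.29694581]), 'ft_torque': array([-0.06725269,  0.00202979,  0.00657525]), 'grip_force': 0.0, 'grip_width': 0.9995564734618662}
scene 51.11509246681648 [0.02077555 0.         0.         0.         0.        ] [[-0.889, -0.253, 0.382, 0.199], [-0.458, 0.468, -0.756, 0.719], [0.012, -0.847, -0.532, 0.628], [0.0, 0.0, 0.0, 1.0]]
food_chopper 0.7 [ 0.499 -0.065  0.12 ]
ring_wing 0.68 [ 0.512 -0.056  0.125]
ring_wing 0.28 [ 0.538 -0.195  0.142]
closing_ring 0.85 [ 0.505 -0.057  0.119]
stage_dial
[... 319 characters left out ...]
r 0.7 [ 0.517 -0.213  0.12 ]
ring_wing 0.91 [ 0.513 -0.095  0.119]
ring_wing 0.22 [ 0.661 -0.227  0.067]
dial_grip 0.89 [ 0.546 -0.217  0.128]
closing_ring 0.9 [ 0.513 -0.094  0.12 ]
stage_dial 0.68 [ 0.542 -0.214  0.132]
by_spice_jar_2 0.64 [ 0.663 -0.227  0.066]
by_measure_1 0.73 [ 0.561 -0.352  0.01 ]
wrist 61.049825247541925 [-0.02721443  0.          0.          0.          0.        ] [[1.0, 0.001, -0.0, 0.55], [0.001, -0.956, -0.293, 0.075], [-0.001, 0.293, -0.956, 0.374], [0.0, 0.0, 0.0, 1.0]]
ring_wing 0.55 [ 0.52  -0.06   0.121]
closing_ring 0.73 [ 0.521 -0.063  0.121]
by_spice_jar_2 0.83 [ 0.66  -0.197  0.047]
by_tin_1 0.89 [ 0.639 -0.037  0.064]
by_tin_1 0.7 [ 0.528 -0.073  0.119]
```

View pics/wrist0.png

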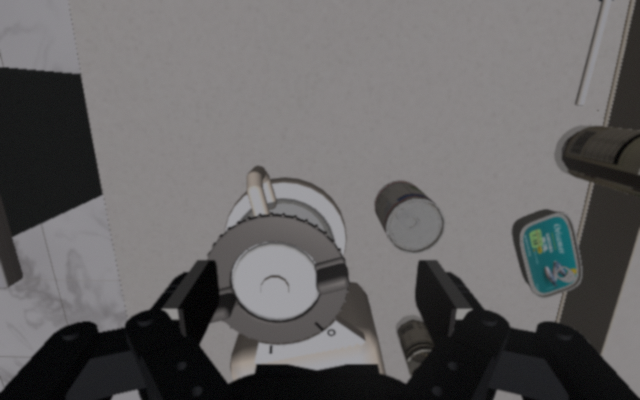

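View pics/side0.png

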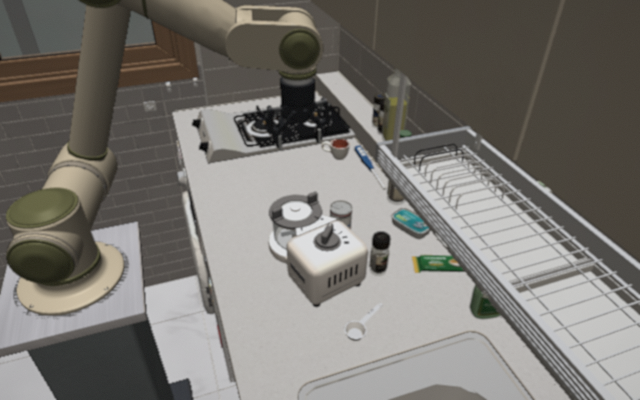

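View pics/scene0.png

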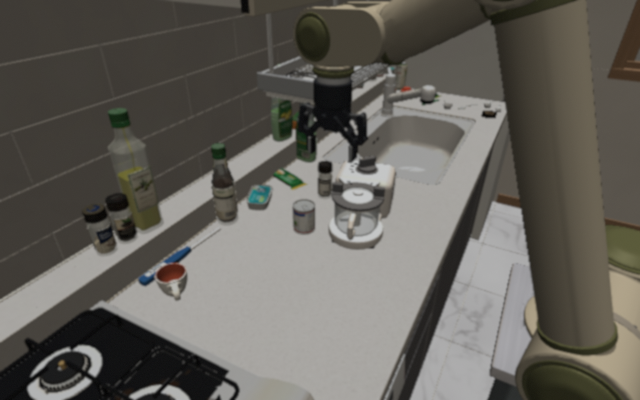

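Call:
drive_tool(
  rows=[
    {"dx": -1, "dy": 0, "dz": -1, "spin": 0, "gripper": 1},
    {"dx": -1, "dy": 0, "dz": -1, "spin": 0, "gripper": 1},
    {"dx": -1, "dy": 0, "dz": 0, "spin": 0, "gripper": 1},
    {"dx": -1, "dy": 0, "dz": 0, "spin": 0, "gripper": 1},
    {"dx": -1, "dy": 0, "dz": 0, "spin": 0, "gripper": 1},
    {"dx": -1, "dy": 0, "dz": 0, "spin": 0, "gripper": 1},
    {"dx": 0, "dy": 0, "dz": 0, "spin": 0, "gripper": 1},
    {"dx": 0, "dy": 0, "dz": 0, "spin": 0, "gripper": 1},
  ],
)

```text
time_s: 2.15
tcp_pos: [0.5498, -0.2312, 0.3017]
orientation: [-3.141, -0.001, 1.569]
contact_force: [0.7, 0.8, -0.7]
grip_width: 0.999
grip_force: 0.0
```

```bash
python3 - <<'E'
from h import *
c="wrist"
f=ctrl.grab_frame(c);cv2.imwrite(f"pics/{c}1.png",cv2.resize(f[:,:,::-1],(800,500),interpolation=3))
np.save("w1.npy",ctrl.camera_info(c)["extrinsics"])
print(ctrl.observe()["tcp_pos"],ctrl.observe()["orientation"])
for t in ["food_chopper","closing_ring","stage_dial","dial_grip","ring_wing"]:
    for r in ctrl.look_for(t,c)[:2]: print(t,round(r["score"],2),np.round(w(c,r["xyz"]),3))
E
```

```text
[ 0.54996782 -0.23023692  0.30194942] [-3.14143565e+00 -4.74258205e-04  1.57080779e+00]
food_chopper 0.64 [ 0.534 -0.169  0.121]
closing_ring 0.76 [ 0.515 -0.112  0.12 ]
stage_dial 0.71 [ 0.544 -0.2    0.13 ]
dial_grip 0.71 [ 0.548 -0.204  0.132]
ring_wing 0.87 [ 0.513 -0.108  0.12 ]
```

View pics/wrist1.png

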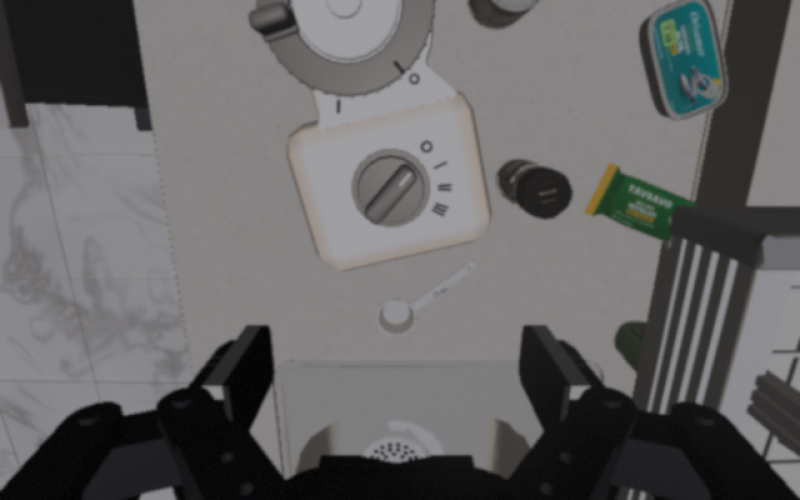

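```bash
cat >> h.py <<'E'
def px(u,v,z,E,i=None):
    i=i or ctrl.camera_info("wrist"); fl=200/np.tan(np.radians(i["vertical_fov"]/2))
    K=np.array([[fl,0,i["cx"]],[0,fl,i["cy"]],[0,0,1]])
    n=cv2.undistortPoints(np.array([[[u,v]]],float),K,np.array(i["dist"]))[0,0]
    d=E[:3,:3]@[n[0],n[1],1];o=E[:3,3];return o+d*(z-o[2])/d[2]
E
python3 - <<'E'
from h import *
E=np.load("w1.npy")
P={"disc":(391,187,.1325),"bar":(391,193,.1575),"bar0":(370,217,.1575),"bar1":(412,170,.1575),"TL":(290,140,.118),"TR":(468,97,.118),"BR":(490,225,.118),"BL":(335,268,.118),
"wing":(270,16,.1475),"ringbot":(350,95,.118),"ringL":(263,0,.118),"ringR":(436,0,.118),"rib":(400,67,.12),"open":(414,79,.11),"lock":(338,106,.11),"spoon":(430,300,.01),"spoonTop":(474,266,.01),"jar":(545,195,.105),"tin":(505,0,.072)}
for k,(u,v,z) in P.items(): print(k,np.round(px(u/1.25,v/1.25,z,E),4)[:2])
print(np.round(E,3).tolist())
# wrist0
i=ctrl.camera_info("wrist")
r=ctrl.regions_of("stage_dial","wrist")
print([(x["score"],np.array(np.nonzero(x["pixels"])).mean(1)) for x in r])
E
```

```text
disc [ 0.5466 -0.202 ]
bar [ 0.5469 -0.2023]
bar0 [ 0.5323 -0.219 ]
bar1 [ 0.561  -0.1868]
TL [ 0.4709 -0.1689]
TR [ 0.6026 -0.1384]
BR [ 0.6247 -0.2341]
BL [ 0.5005 -0.2703]
wing [ 0.4705 -0.0912]
ringbot [ 0.5168 -0.1371]
ringL [ 0.4585 -0.0747]
ringR [ 0.5777 -0.0751]
rib [ 0.553  -0.1184]
open [ 0.5635 -0.1255]
lock [ 0.5067 -0.1445]
spoon [ 0.5881 -0.3459]
spoonTop [ 0.6349 -0.3059]
jar [ 0.6707 -0.2123]
tin [ 0.6358 -0.0635]
[[1.0, 0.001, -0.0, 0.55], [0.001, -0.956, -0.293, -0.155], [-0.001, 0.293, -0.956, 0.445], [0.0, 0.0, 0.0, 1.0]]
[(0.87, array([151.27758768, 311.49059025]))]
```

Call:
drive_tool(
  rows=[
    {"dx": 0.88, "dy": -0.5, "dz": 0.5, "spin": 0, "gripper": 0.6},
    {"dx": 0.88, "dy": -0.5, "dz": 0.5, "spin": 0, "gripper": 0.6},
    {"dx": 0.88, "dy": -0.5, "dz": 0.5, "spin": 0, "gripper": 0.6},
    {"dx": 0.88, "dy": -0.5, "dz": 0.5, "spin": 0, "gripper": 0.6},
    {"spin": 1, "gripper": 0.6},
    {"spin": 1, "gripper": 0.6},
    {"spin": 1, "gripper": 0.6},
    {"spin": 1, "gripper": 0.6},
  ],
)

```text
validation failed for argument at $.ro...
```

Call:
drive_tool(
  rows=[
    {"spin": 1, "gripper": 0.6},
    {"spin": 1, "gripper": 0.6},
    {"spin": 1, "gripper": 0.6},
    {"spin": 1, "gripper": 0.6},
    {"spin": 1, "gripper": 0.6},
    {"spin": 1, "gripper": 0.6},
    {"spin": 1, "gripper": 0.6},
    {"spin": 1, "gripper": 0.6},
  ],
)

```text
validation failed for argument at $.ro...
```

Call:
drive_tool(
  rows=[
    {"spin": 1, "gripper": 0.6},
    {"spin": 1, "gripper": 0.6},
    {"spin": 0.3, "gripper": 0.6},
    {"spin": 0, "gripper": 0.6},
  ],
)

```text
validation failed for argument at $.ro...
```

```bash
python3 - <<'E'
from h import *
c="wrist"
f=ctrl.grab_frame(c);cv2.imwrite(f"pics/{c}2.png",cv2.resize(f[:,:,::-1],(800,500),interpolation=3))
np.save("w2.npy",ctrl.camera_info(c)["extrinsics"])
o=ctrl.observe();print(o["tcp_pos"],o["orientation"],o["q"],o["grip_width"])
E
```

```text
[ 0.55008271 -0.23006897  0.30222866] [3.14139147e+00 1.34391956e-04 1.57171893e+00] [-5.94496186e-01  4.29458563e-01  1.01699601e+00  1.58224627e-06
  1.69489615e+00 -5.95418610e-01] 1.0037978169318873
```

View pics/wrist2.png

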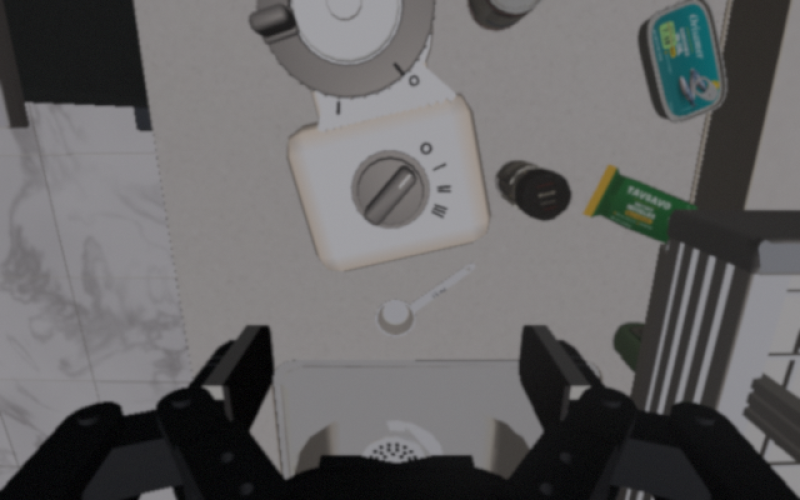

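The picture is unchanged (dial at 391,190; wing at 270,16): every field must be given in each row. Resending.

Call:
drive_tool(
  rows=[
    {"dx": 0.88, "dy": -0.5, "dz": 0.5, "spin": 0, "gripper": 0.6},
    {"dx": 0.88, "dy": -0.5, "dz": 0.5, "spin": 0, "gripper": 0.6},
    {"dx": 0.88, "dy": -0.5, "dz": 0.5, "spin": 0, "gripper": 0.6},
    {"dx": 0.88, "dy": -0.5, "dz": 0.5, "spin": 0, "gripper": 0.6},
    {"dx": 0, "dy": 0, "dz": 0, "spin": 1, "gripper": 0.6},
    {"dx": 0, "dy": 0, "dz": 0, "spin": 1, "gripper": 0.6},
    {"dx": 0, "dy": 0, "dz": 0, "spin": 1, "gripper": 0.6},
    {"dx": 0, "dy": 0, "dz": 0, "spin": 1, "gripper": 0.6},
  ],
)

```text
time_s: 3.35
tcp_pos: [0.47, -0.0896, 0.2222]
orientation: [3.141, 0.0, 1.219]
contact_force: [1.2, 0.4, -0.3]
grip_width: 0.601
grip_force: 0.0
```

Call:
drive_tool(
  rows=[
    {"dx": 0, "dy": 0, "dz": 0, "spin": 1, "gripper": 0.6},
    {"dx": 0, "dy": 0, "dz": 0, "spin": 1, "gripper": 0.6},
    {"dx": 0, "dy": 0, "dz": 0, "spin": 1, "gripper": 0.6},
    {"dx": 0, "dy": 0, "dz": 0, "spin": 1, "gripper": 0.6},
    {"dx": 0, "dy": 0, "dz": 0, "spin": 1, "gripper": 0.6},
    {"dx": 0, "dy": 0, "dz": 0, "spin": 1, "gripper": 0.6},
    {"dx": 0, "dy": 0, "dz": 0, "spin": 1, "gripper": 0.6},
    {"dx": 0, "dy": 0, "dz": 0, "spin": 1, "gripper": 0.6},
  ],
)

```text
time_s: 4.15
tcp_pos: [0.47, -0.0897, 0.2222]
orientation: [3.141, -0.0, 0.52]
contact_force: [-0.0, 0.6, -0.7]
grip_width: 0.6
grip_force: 0.0
```

Call:
drive_tool(
  rows=[
    {"dx": 0, "dy": 0, "dz": 0, "spin": 1, "gripper": 0.6},
    {"dx": 0, "dy": 0, "dz": 0, "spin": 1, "gripper": 0.6},
    {"dx": 0, "dy": 0, "dz": 0, "spin": 0.3, "gripper": 0.6},
    {"dx": 0, "dy": 0, "dz": 0, "spin": 0, "gripper": 0.6},
  ],
)

```text
time_s: 4.55
tcp_pos: [0.47, -0.0898, 0.2221]
orientation: [3.141, -0.0, 0.324]
contact_force: [-0.4, -0.1, 0.2]
grip_width: 0.604
grip_force: 0.0
```

```bash
python3 - <<'E'
from h import *
c="wrist"
f=ctrl.grab_frame(c);cv2.imwrite(f"pics/{c}3.png",cv2.resize(f[:,:,::-1],(800,500),interpolation=3))
np.save("w3.npy",ctrl.camera_info(c)["extrinsics"])
o=ctrl.observe();print(o["time_s"],o["tcp_pos"],o["orientation"],o["q"],o["grip_width"])
E
```

```text
4.6 [ 0.46996658 -0.08978201  0.22210653] [ 3.14151368e+00 -7.85898310e-05  3.24809227e-01] [-4.36877591e-01  2.63019038e-01  1.50308914e+00 -2.96815753e-06
  1.37537310e+00  8.09110088e-01] 0.5987492654899261
```

View pics/wrist3.png

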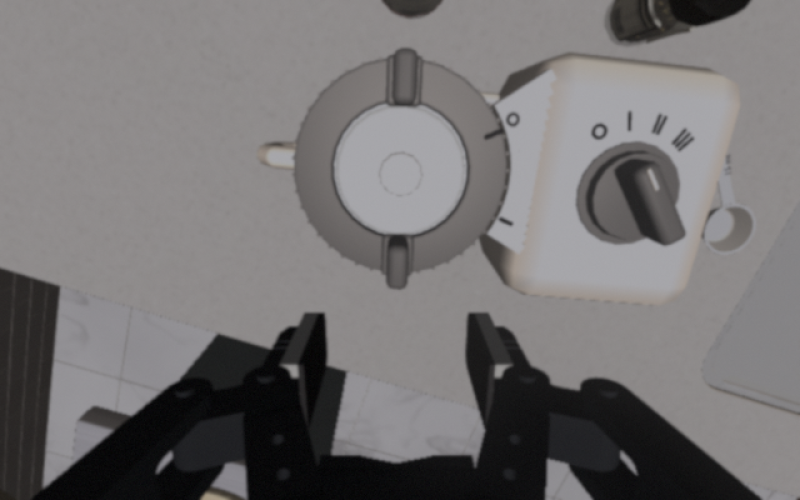

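```bash
python3 - <<'E'
from h import *
E=np.load("w3.npy")
P={"fw_out":(397,283,.1475),"fw_mid":(398,262,.1475),"bw":(404,76,.1475),"cap":(400,173,.129),"ringL":(293,165,.118),"ringR":(510,165,.118),"ringT":(401,57,.118),"ringB":(401,273,.118),"dial":(651,201,.1575),"disc":(629,193,.1325),"rib":(492,134,.12),"open":(513,119,.11),"lock":(506,222,.11)}
for k,(u,v,z) in P.items(): print(k,np.round(px(u/1.25,v/1.25,z,E),4)[:2])
E
```

```text
fw_out [ 0.4606 -0.0937]
fw_mid [ 0.4723 -0.0903]
bw [ 0.562  -0.0629]
cap [ 0.5158 -0.0768]
ringL [ 0.4993 -0.0175]
ringR [ 0.5392 -0.1357]
ringT [ 0.5733 -0.0579]
ringB [ 0.4567 -0.0976]
dial [ 0.5462 -0.1984]
disc [ 0.5467 -0.2004]
rib [ 0.5518 -0.1189]
open [ 0.5639 -0.1294]
lock [ 0.5063 -0.1493]
```

Call:
drive_tool(
  rows=[
    {"dx": 0, "dy": 0.03, "dz": 0.8, "spin": 0.3, "gripper": 0.6},
    {"dx": 0, "dy": 0, "dz": 0.8, "spin": 0, "gripper": 0.6},
    {"dx": 0, "dy": 0, "dz": 0.6, "spin": 0, "gripper": 0.6},
    {"dx": 0, "dy": 0, "dz": 0.17, "spin": 0, "gripper": 0.4},
    {"dx": 0, "dy": 0, "dz": 0, "spin": 0, "gripper": 0},
    {"dx": 0, "dy": 0, "dz": 0, "spin": 0, "gripper": 0},
    {"dx": 0, "dy": 0, "dz": 0, "spin": 0, "gripper": 0},
    {"dx": 0, "dy": 0, "dz": 0, "spin": 0, "gripper": 0},
  ],
  newtons=30,
)

```text
time_s: 5.4
tcp_pos: [0.4706, -0.091, 0.1281]
orientation: [3.141, -0.001, 0.297]
contact_force: [-1.2, 2.8, 2.4]
grip_width: 0.134
grip_force: 34.4
```

Call:
drive_tool(
  rows=[
    {"dx": 0.005, "dy": -0.107, "dz": 0, "spin": 1, "gripper": 0},
    {"dx": 0.005, "dy": -0.107, "dz": 0, "spin": 1, "gripper": 0},
    {"dx": 0.005, "dy": -0.107, "dz": 0, "spin": 1, "gripper": 0},
    {"dx": 0.005, "dy": -0.107, "dz": 0, "spin": 1, "gripper": 0},
    {"dx": 0.005, "dy": -0.107, "dz": 0, "spin": 1, "gripper": 0},
    {"dx": 0.005, "dy": -0.107, "dz": 0, "spin": 1, "gripper": 0},
    {"dx": 0.005, "dy": -0.107, "dz": 0, "spin": 1, "gripper": 0},
    {"dx": 0, "dy": 0, "dz": 0, "spin": 0, "gripper": 0},
  ],
)

```text
time_s: 6.2
tcp_pos: [0.471, -0.0622, 0.1281]
orientation: [3.14, -0.002, -0.316]
contact_force: [-3.4, -5.7, 4.1]
grip_width: 0.13
grip_force: 34.9
```

Call:
drive_tool(
  rows=[
    {"dx": 0.005, "dy": -0.107, "dz": 0, "spin": 1, "gripper": 0},
    {"dx": 0.005, "dy": -0.107, "dz": 0, "spin": 1, "gripper": 0},
    {"dx": 0.005, "dy": -0.107, "dz": 0, "spin": 1, "gripper": 0},
    {"dx": 0, "dy": 0, "dz": 0, "spin": 0, "gripper": 0},
    {"dx": 0, "dy": 0, "dz": 0, "spin": 0, "gripper": 0},
  ],
)

```text
time_s: 6.7
tcp_pos: [0.4764, -0.0514, 0.1281]
orientation: [3.139, -0.002, -0.575]
contact_force: [-4.3, -7.7, 4.6]
grip_width: 0.132
grip_force: 35.0
```

```bash
python3 - <<'E'
from h import *
c="wrist"
f=ctrl.grab_frame(c);cv2.imwrite(f"pics/{c}4.png",cv2.resize(f[:,:,::-1],(800,500),interpolation=3))
np.save("w4.npy",ctrl.camera_info(c)["extrinsics"])
o=ctrl.observe();print(o["time_s"],o["tcp_pos"],o["orientation"],o["contact_force"],o["ft_torque"])
E
```

```text
6.75 [ 0.47634468 -0.05139643  0.12811   ] [ 3.13954083e+00 -2.24091778e-03 -5.74829842e-01] [-3.77882402 -7.32811886  4.6154211 ] [-1.22551589  0.66242885 -0.42345623]
```

View pics/wrist4.png

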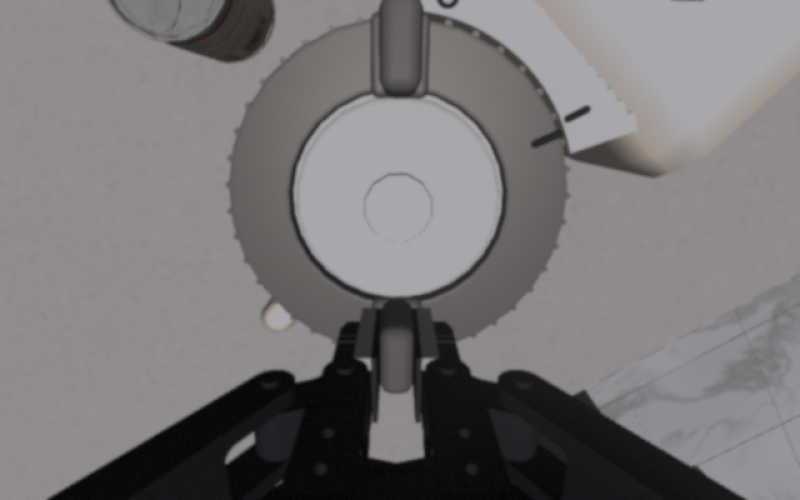

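```bash
python3 - <<'E'
from h import *
E=np.load("w4.npy")
c=(px(397/1.25,395/1.25,.1475,E)+px(401/1.25,5/1.25,.1475,E))[:2]/2
c2=px(398/1.25,200/1.25,.129,E)[:2]
P={"rib0":(535,145,.12),"rib1":(558,134,.12),"m0":(568,121,.112),"m1":(590,109,.112),"m0b":(568,121,.105),"m1b":(590,109,.105),"L":(229,185,.118),"R":(568,185,.118)}
print(c,c2)
for k,(u,v,z) in P.items():
    p=px(u/1.25,v/1.25,z,E)[:2]
    print(k,p.round(4),[np.arctan2(*(p-a)[::-1]).round(3) for a in (np.array([.517,-.0766]),)])
E
```

```text
[ 0.51376368 -0.07641496] [ 0.51759936 -0.07876612]
rib0 [ 0.5066 -0.1284] [np.float64(-1.769)]
rib1 [ 0.5056 -0.1369] [np.float64(-1.758)]
m0 [ 0.5059 -0.1444] [np.float64(-1.733)]
m1 [ 0.5053 -0.153 ] [np.float64(-1.722)]
m0b [ 0.5044 -0.1467] [np.float64(-1.748)]
m1b [ 0.5038 -0.1557] [np.float64(-1.736)]
L [ 0.5538 -0.0295] [np.float64(0.908)]
R [ 0.4871 -0.1325] [np.float64(-2.062)]
```

Call:
drive_tool(
  rows=[
    {"dx": 0, "dy": 0, "dz": 0, "spin": 0, "gripper": 0.6},
    {"dx": 0, "dy": 0, "dz": 0, "spin": 0, "gripper": 0.6},
    {"dx": 0, "dy": 0, "dz": -0.7, "spin": 0, "gripper": 0.6},
    {"dx": 0, "dy": 0, "dz": -1, "spin": 0, "gripper": 0.6},
    {"dx": 0.88, "dy": 0.55, "dz": -0.5, "spin": 0, "gripper": 0.6},
    {"dx": 0.88, "dy": 0.55, "dz": 0, "spin": 0, "gripper": 0.6},
    {"dx": 0.88, "dy": 0.55, "dz": 0, "spin": 0, "gripper": 0.6},
    {"dx": 0.88, "dy": 0.55, "dz": 0, "spin": 0, "gripper": 0.6},
  ],
)

```text
time_s: 7.55
tcp_pos: [0.5471, -0.2018, 0.2156]
orientation: [-3.141, -0.001, -0.575]
contact_force: [1.1, 0.3, 1.2]
grip_width: 0.601
grip_force: 0.0
```

Call:
drive_tool(
  rows=[
    {"dx": 0, "dy": 0, "dz": 0, "spin": -1, "gripper": 0.6},
    {"dx": 0, "dy": 0, "dz": 0, "spin": -1, "gripper": 0.6},
    {"dx": 0, "dy": 0, "dz": 0, "spin": -1, "gripper": 0.6},
    {"dx": 0, "dy": 0, "dz": 0, "spin": -1, "gripper": 0.6},
    {"dx": 0, "dy": 0, "dz": 0, "spin": -1, "gripper": 0.6},
    {"dx": 0, "dy": 0, "dz": 0, "spin": -1, "gripper": 0.6},
    {"dx": 0, "dy": 0, "dz": 0, "spin": -1, "gripper": 0.6},
    {"dx": 0, "dy": 0, "dz": 0, "spin": -1, "gripper": 0.6},
  ],
)

```text
time_s: 8.35
tcp_pos: [0.5466, -0.2003, 0.2153]
orientation: [-3.141, -0.0, 0.127]
contact_force: [0.2, -0.6, -0.4]
grip_width: 0.601
grip_force: 0.0
```

Call:
drive_tool(
  rows=[
    {"dx": 0, "dy": 0, "dz": 0, "spin": -1, "gripper": 0.6},
    {"dx": 0, "dy": 0, "dz": 0, "spin": -1, "gripper": 0.6},
    {"dx": 0, "dy": 0, "dz": 0, "spin": -1, "gripper": 0.6},
    {"dx": 0, "dy": 0, "dz": 0, "spin": -1, "gripper": 0.6},
    {"dx": 0, "dy": 0, "dz": 0, "spin": -1, "gripper": 0.6},
    {"dx": 0, "dy": 0, "dz": 0, "spin": -1, "gripper": 0.6},
    {"dx": 0, "dy": 0, "dz": 0, "spin": -1, "gripper": 0.6},
    {"dx": 0, "dy": 0, "dz": 0, "spin": -1, "gripper": 0.6},
  ],
)

```text
time_s: 9.15
tcp_pos: [0.5466, -0.2003, 0.2153]
orientation: [3.141, -0.0, 0.825]
contact_force: [0.5, -0.4, 0.0]
grip_width: 0.602
grip_force: 0.0
```

```bash
python3 - <<'E'
from h import *
c="wrist"
f=ctrl.grab_frame(c);cv2.imwrite(f"pics/{c}5.png",cv2.resize(f[:,:,::-1],(800,500),interpolation=3))
np.save("w5.npy",ctrl.camera_info(c)["extrinsics"])
o=ctrl.observe();print(o["time_s"],o["tcp_pos"],o["orientation"],o["q"])
E
```

```text
9.2 [ 0.54655388 -0.20025613  0.21528856] [ 3.14146312e+00 -3.25003528e-04  8.29262601e-01] [-5.54598115e-01  4.48398504e-01  1.23366504e+00  2.97110883e-04
  1.45934143e+00  1.86902614e-01]
```

View pics/wrist5.png

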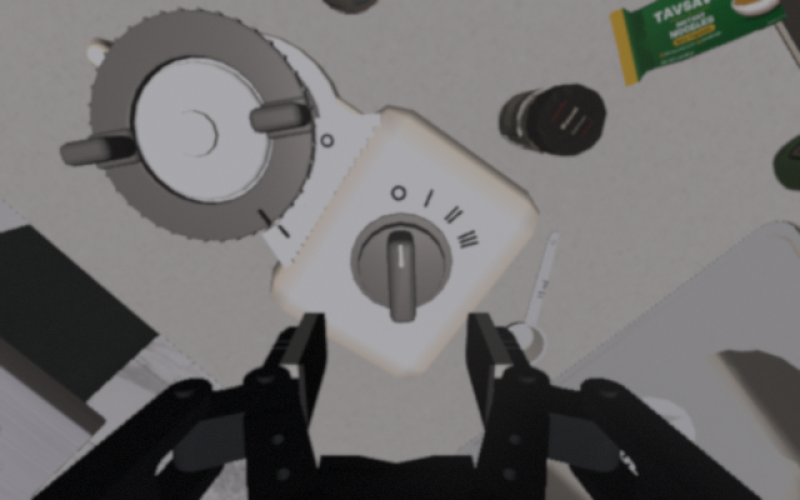

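Call:
drive_tool(
  rows=[
    {"dx": 0, "dy": 0, "dz": 0.8, "spin": 0, "gripper": 0.6},
    {"dx": 0, "dy": 0, "dz": 0.7, "spin": 0, "gripper": 0.6},
    {"dx": 0, "dy": 0, "dz": 0.43, "spin": 0, "gripper": 0.4},
    {"dx": 0, "dy": 0, "dz": 0, "spin": 0, "gripper": 0},
    {"dx": 0, "dy": 0, "dz": 0, "spin": 0, "gripper": 0},
    {"dx": 0, "dy": 0, "dz": 0, "spin": 0, "gripper": 0},
    {"dx": 0, "dy": 0, "dz": 0, "spin": 0, "gripper": 0},
    {"dx": 0, "dy": 0, "dz": 0, "spin": 0, "gripper": 0},
  ],
  newtons=50,
)

```text
time_s: 10.0
tcp_pos: [0.5483, -0.2021, 0.1381]
orientation: [3.136, -0.001, 0.82]
contact_force: [11.3, -8.4, -16.9]
grip_width: 0.152
grip_force: 49.9
```

Call:
drive_tool(
  rows=[
    {"dx": 0, "dy": 0.05, "dz": 0, "spin": 0, "gripper": 0},
    {"dx": 0, "dy": 0, "dz": 0, "spin": 1, "gripper": 0},
    {"dx": 0, "dy": 0, "dz": 0, "spin": 1, "gripper": 0},
    {"dx": 0, "dy": 0, "dz": 0, "spin": 1, "gripper": 0},
    {"dx": 0, "dy": 0, "dz": 0, "spin": 1, "gripper": 0},
    {"dx": 0, "dy": 0, "dz": 0, "spin": 1, "gripper": 0},
    {"dx": 0, "dy": 0, "dz": 0, "spin": 1, "gripper": 0},
    {"dx": 0, "dy": 0, "dz": 0, "spin": 1, "gripper": 0},
  ],
)

```text
time_s: 10.8
tcp_pos: [0.5497, -0.2043, 0.1382]
orientation: [3.136, -0.003, 0.205]
contact_force: [10.4, -13.5, -17.5]
grip_width: 0.151
grip_force: 50.0
```

Call:
drive_tool(
  rows=[
    {"dx": 0.03, "dy": 0.05, "dz": 0, "spin": 0, "gripper": 0},
    {"dx": 0, "dy": 0, "dz": 0, "spin": 1, "gripper": 0},
    {"dx": 0, "dy": 0, "dz": 0, "spin": 1, "gripper": 0},
    {"dx": 0, "dy": 0, "dz": 0, "spin": 1, "gripper": 0},
    {"dx": 0, "dy": 0, "dz": 0, "spin": 1, "gripper": 0},
    {"dx": 0, "dy": 0, "dz": 0, "spin": 1, "gripper": 0},
    {"dx": 0, "dy": 0, "dz": 0, "spin": 1, "gripper": 0},
    {"dx": 0, "dy": 0, "dz": 0, "spin": 1, "gripper": 0},
  ],
)

```text
time_s: 11.6
tcp_pos: [0.5497, -0.2069, 0.1381]
orientation: [3.136, -0.003, -0.406]
contact_force: [0.5, -16.8, -14.2]
grip_width: 0.151
grip_force: 50.3
```

Call:
drive_tool(
  rows=[
    {"dx": 0, "dy": 0, "dz": 0, "spin": 0.3, "gripper": 0},
    {"dx": 0, "dy": 0, "dz": 0, "spin": 0, "gripper": 0},
  ],
)

```text
time_s: 11.8
tcp_pos: [0.5496, -0.207, 0.1381]
orientation: [3.136, -0.003, -0.43]
contact_force: [1.2, -17.0, -14.5]
grip_width: 0.15
grip_force: 50.3
```

```bash
python3 - <<'E'
from h import *
for c in ["wrist","side"]:
    f=ctrl.grab_frame(c)
    if c=="side": f=cv2.resize(f[190:340,240:440],(800,600),interpolation=3)
    else: f=cv2.resize(f,(800,500),interpolation=3)
    cv2.imwrite(f"pics/{c}6.png",f[:,:,::-1])
o=ctrl.observe();print(o["time_s"],o["tcp_pos"],o["orientation"],o["contact_force"],o["ft_torque"],o["grip_force"],o["grip_width"])
E
```

```text
11.9 [ 0.54963783 -0.20698219  0.13809617] [ 3.13610230e+00 -2.92637401e-03 -4.28896770e-01] [  0.81877944 -17.15409959 -14.31692962] [-2.69687543 -0.15475026  0.2252303 ] 50.33171474933624 0.15110813001849566
```

View pics/wrist6.png

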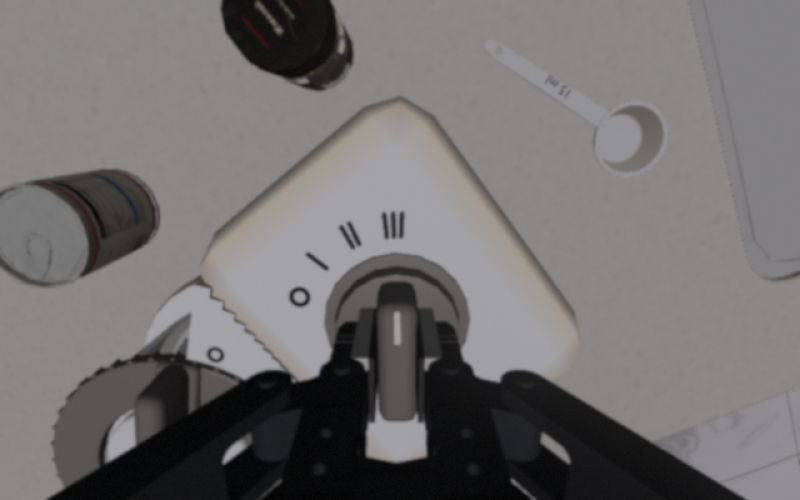

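View pics/side6.png

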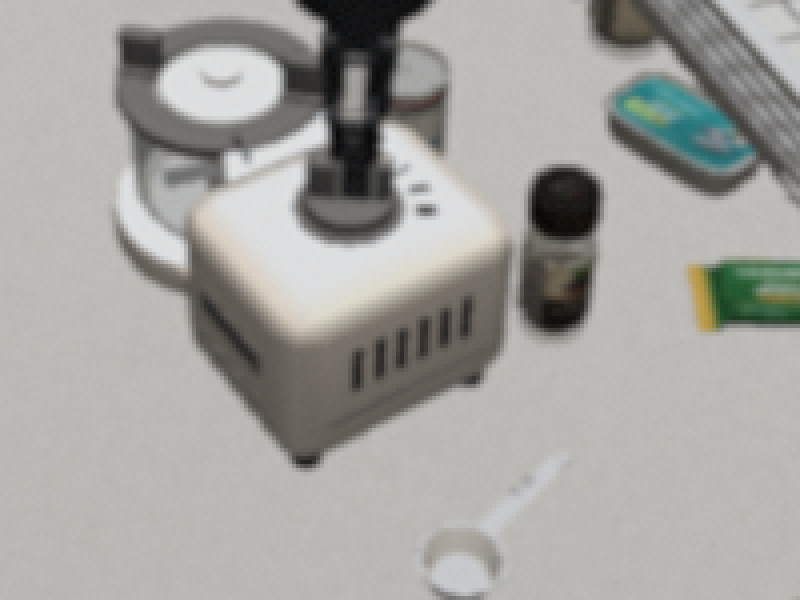

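Pointer rib (397,328) lines up with the three-rib mark (394,225), the ring stays locked, and the jar, tin and spoon stand untouched. I hold a moment, then hand in.

Call:
drive_tool(
  rows=[
    {"dx": 0, "dy": 0, "dz": 0, "spin": 0.1, "gripper": 0},
    {"dx": 0, "dy": 0, "dz": 0, "spin": 0, "gripper": 0},
    {"dx": 0, "dy": 0, "dz": 0, "spin": 0, "gripper": 0},
    {"dx": 0, "dy": 0, "dz": 0, "spin": 0, "gripper": 0},
    {"dx": 0, "dy": 0, "dz": 0, "spin": 0, "gripper": 0},
    {"dx": 0, "dy": 0, "dz": 0, "spin": 0, "gripper": 0},
    {"dx": 0, "dy": 0, "dz": 0, "spin": 0, "gripper": 0},
  ],
)

```text
time_s: 12.6
tcp_pos: [0.5496, -0.207, 0.1381]
orientation: [3.136, -0.003, -0.438]
contact_force: [1.5, -17.6, -13.9]
grip_width: 0.151
grip_force: 50.3
```

```bash
python3 -c "
from rig import ctrl
print(ctrl.hand_in())"
```

```text
the job is handed in; nothing more can be done
None
```

I handed the job in at about 12.6 s: the camera showed the ring at its locked mark before I took the dial and the dial pointer on the third mark, with the gripper still holding it at 50 N and the jar, tin and spoon apparently untouched; no verdict came back.

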